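# Clamp a glued price-card foot in the bench quick clamp

### The arm

A 6-joint arm with a two-finger parallel gripper is mounted at the origin on a cart in front of the work surface, level with it; the furniture and walls round the work are solid. World frame = base frame: x ahead of the robot, y to its left, z up, the work surface at z = 0. Lengths are in m, angles in rad, forces in N, time in s.
With the tool pointing down it reaches from about 0.3 to 0.875 m from the base axis. Payload 4.2 kg.
Tool frame: the origin (TCP) lies at the very end of the fingers, on their centre line; the grasp point (between the pads) lies 19 mm behind it; z points along the fingers, y is the line along which they close (so a half turn about z gives the same grasp; the last joint's range is limited). The gripper opens to 85 mm and grips with 20 to 120 N. Pads are 22 mm wide; open, the fingers measure 114 mm over their backs; the gripper's body (76 mm by 85 mm) begins 54 mm behind the grasp point. The pads swing forward as they close: fully open they stand 13 mm farther back than shut.
Start: joints at [-1.243, 0.32, 1.565, -0, 1.257, -0.02], TCP at [0.196, -0.541, 0.205] pointing down, gripper open.
Joint ranges: [-3.11, 3.11], [-0.84, 2.01], [0.21, 2.61], [-1.34, 4.49], [0.05, 2.63], [-2.56, 2.56]. Speed limits (rad/s): [2.57, 2.57, 3.14, 3.14, 3.14, 3.14].

### API

Orientations are given as a unit quaternion [w, x, y, z].
In Python, from station import robot gives the robot as it stands.
- The arm moves only by the tool apply_moves, never from a script. Its argument "commands" is a list of rows, each a list of 4 numbers: the shift along the tool's x, y, z in cm, then the turn about the tool's z in rad. In form: [[x, y, z, yaw], ...]. A call has 1 to 10 rows; each row is the pose to reach, as a shift and turn from the pose commanded when the call began, along the tool's axes at that moment; what a row does not reach only later rows make up. A row lasts 1/8 s, in which the tool goes at most 62.5 mm and 10.7 degrees, less where a joint would pass 70% of its speed; a pose out of reach is approached as far as the arm can. A call with a gripper value outside its range is refused whole. "grip" is the opening, from -1 (shut) to 1 (fully open), so that 0 is half open, set as the call begins (left out, the last holds). The fingers move at their own pace and stop on an object; "squeeze" is the grip in N (left out, the last holds). Time passes only in rows, so rows that repeat a pose let the fingers close. It gives the time, the measured TCP pose, the force, the opening and the grip force at its end, in the units of the state.
- robot.state(): the state, without advancing time (a new reading comes with each control period).
- robot.get_image(name): name is "scene" or "top" or "wrist"; returns a dict with "color" (384x512x3 uint8, red, green, blue), "camera_matrix" (3x3 intrinsics, pixels), "R" (3x3) and "t" (3): a world point X has camera coordinates R X + t; the wrist camera has in their place "tool_from_camera" (4x4, takes a point from camera to tool coordinates, whose origin is the TCP and whose axes are the flange's). Camera axes: x right, y down, z forward; pixel columns grow to the right and rows downward; lengths in m; the calibration is good to about 2 mm. A picture is of the moment at which its call begins: read the wrist's pose just before it. There is no depth.
- robot.sign_off(): hands the job in; it is judged then, once.
The state is a dict: "clock": time; "joints": joint angles; "dq": joint speeds; "tau": joint torques, N m; "tool_pos": TCP position; "tcp_rot": TCP orientation; "wrist_force": force on the tool from outside, world axes, zero at the start; "moment": the same for the moment, N m; "gripper_width": finger opening in m; "finger_force": force on a finger pad.
Only numpy, scipy, OpenCV 4.12 (cv2) and the standard library are available. Lean on these libraries where they do the work, as an engineer would, in place of code of your own. Each camera call takes 0.05 s, during which the arm holds its last target. There are 200 camera calls.

### The job

Stand the newly glued wooden card foot upright on the clamp's board, between the two rubber jaws and square to them, and let go of it. Then squeeze the orange trigger against the blue grip again and again, letting it spring right back each time, until the sliding jaw holds the foot firmly (about 20 N) against the fixed jaw, and leave it clamped with the trigger released. Move the jaw only with the trigger, do not over-tighten (more than 35 N starves the glue joint), and leave the goods on the table where they are.

Things in the scene. Friction and masses are not known exactly. Their poses are not given: they have to be found in the camera images.
- card_foot: loose wooden block for a price card, 48 (its x) x 36 (y) x 40 tall, 70 g; half pale, half brown wood, with a slot 4 wide, 12 deep along x in its top. Origin: centre of its underside. It starts upright on the table on the robot's left, yaw within 0.5 of the world axes. It is clamped across its 36 mm; hold it by its 48 mm (x) ends, as the jaws leave no finger room at the other sides. Either way
- clamp: bench clamp, fixed on the table on the robot's right: pale board 130 (x) x 300 (y -140 to 160) x 14, blue housing (38 wide, y -75 to -20, top z 68) with an upright blue grip on it (26 wide, y -46 to -32, z 66 to 142). Origin: on the table under the board, on the clamp's centre line. +y points from trigger to fixed jaw, the clamping direction; yaw within 0.3 of the world axes
- bed (a point): point on the board's top (z 14 in the clamp's frame), y 90, on the centre line, 22 short of the fixed jaw's face: about where the middle of the foot's underside belongs (within 9 sideways; along y anywhere between the jaws, which push it home)
- fixed_jaw: blue block with a rubber face 44 wide at y 112 in the clamp's frame, looking to -y, z 23 to 65. Origin and axes: the clamp's
- moving_jaw: black rubber pad 44 wide, 6 thick, z 23 to 65, sprung on the blue head of the bar. Origin: at table height, 32 mm to -y of its rubber face, axes as the clamp's. Its face starts 52 to 62 mm from the fixed jaw's. The spring gives 7 N per mm, up to 8 mm
- bar: steel bar (12 x 14) through the housing with the blue jaw head at its front end; runs along the clamp's y and carries the moving jaw. Origin: the clamp's when fully back. A one-way brake keeps it from going back (a 20 N grip may ease to 12 N when the trigger snaps back, then lasts). Do not push it directly (5 N at most)
- trigger (a joint): orange trigger, rad: 0 sprung open, 0.2 home. Hinged at y -56, z 30 in the clamp's frame, blade 24 wide, 8 thick, 44 to 108 above the pin, leaning to -y by 0.2 when open; squeezed to +y. A full stroke moves the jaw some 5 mm. At the pad point idle strokes take 7 to 8 N, each N of grip 1/4 N more. Firm: 12 to 14 N no longer brings it home, it stops about halfway; over 16 N crushes
- trigger_pad (a point): middle of the trigger's back face, where a finger presses it to the clamp's +y, 85 mm above the pin. It travels 17 mm; home it stands at y -60, z 115 in the clamp's frame
- grip_front (a point): middle of the grip's +y face (y -32, z 115 in the clamp's frame), the other side of the squeeze: from here to the trigger's back 45 mm open, 28 mm home. Fingers have room above z 80. The grip is fixed: fingers that close evenly should be centred for the home state (y -46), so that one drives the trigger; or push the trigger with one finger
- soap_2: pale green bar of soap, 51x75x25; bystander, origin at the centre of its underside
- matchbox_0: red box of matches, 36x54x14; bystander, origin at the centre of its underside
- matchbox_1: dark green box of matches, 36x54x14; bystander, origin at the centre of its underside
- tumbler_1: pink glass tumbler, 69 across, 100 tall; bystander, origin at the centre of its underside
- tumbler_2: pink glass tumbler, 69 across, 100 tall; bystander, origin at the centre of its underside
- pepper_mill: dark wooden pepper mill, 55 across, 162 tall; bystander, origin at the centre of its underside
- candle_left: candle in a low white and green tin, 60 across, 41 tall; bystander, origin at the centre of its underside

How it is judged:
On the way, in this order (a step that is already met when the one before it is completed fails the run):
1. the foot stands square and upright on the board between the jaws, let go of, not yet clamped (x of card_foot in the frame of bed between -0.009 and 0.009 m and z of card_foot in the frame of bed between -0.004 and 0.004 m and y of card_foot in the frame of bed between -0.032 and 0.008 m and angle between the x axis of card_foot and the x axis of clamp, either way round below 0.12 rad and angle between card_foot's own z axis and vertical below 0.12 rad and contact force between the fingers and card_foot below 0.3 N and contact force between moving_jaw and card_foot below 5 N), for 0.2 s.
2. the sliding jaw grips the foot firmly against the fixed jaw (contact force between each of moving_jaw, fixed_jaw and card_foot above 9 N), for 0.2 s.
At the end, for the whole second after the job is handed in: the foot stands upright (0.12 rad), square to the jaws (0.12 rad), on the board (4 mm), within 9 mm of the clamp's centre line, at rest, pressed by each jaw with more than 9 N; the trigger is open (under 0.03 rad) (all of step 2 and x of card_foot in the frame of bed between -0.009 and 0.009 m and z of card_foot in the frame of bed between -0.004 and 0.004 m and y of card_foot in the frame of bed between -0.032 and 0.008 m and angle between the x axis of card_foot and the x axis of clamp, either way round below 0.12 rad and angle between card_foot's own z axis and vertical below 0.12 rad and value of joint trigger below 0.03 rad and linear speed of card_foot below 0.01 m/s); the robot touches nothing.
It fails at once if the jaw presses the foot with more than 35 N (contact force between moving_jaw and card_foot above 35 N).
It fails at once if the robot pushes the bar or the moving jaw directly with more than 5 N (contact force between any of the arm, the fingers and bar above 5 N).
It fails at once if a bystander is moved by more than 30 mm (distance of any of soap_2, matchbox_0, matchbox_1, tumbler_1, tumbler_2, pepper_mill, candle_left from where it was at the start of the episode above 0.03 m).
It also fails if it takes over 64 s, if anything falls off the work surface, if the arm or the gripper's body presses on something with over 40 N, if the wrist force passes 120 N, or if a joint passes its speed limit or range.

## Working session

There is one attempt and no reset: what is moved stays moved. The work goes in short steps, Python scripts to look and compute and a tool call to move; the robot and the scene stay as the last step left them, time stands still between calls to the robot, and variables do not carry over. Pictures are saved under pics/ and viewed, at most 10 in all, crops included, and the job is handed in when it is done.

Besides the shell and the picture viewer there is one more tool, called as name([rows], argument=value, ...), one row to a line, values as JSON. apply_moves: Moves the arm, as the interface text tells. Its arguments: {"type":"object","properties":{"commands":{"type":"array","items":{"type":"array","items":{"type":"number"}}},"grip":{"type":"number"},"squeeze":{"type":"number"}},"required":["commands"]}

```bash
mkdir -p pics
cat > h.py <<'E'
import numpy as np, cv2
from station import robot
def ray(im,u,v):
    K=im["camera_matrix"];R=np.array(im["R"]);t=np.array(im["t"])
    d=R.T@np.linalg.inv(K)@np.array([u,v,1.]);return -R.T@t,d
def onz(im,u,v,z):
    o,d=ray(im,u,v);return o+d*(z-o[2])/d[2]
def proj(im,X):
    p=np.array(im["camera_matrix"])@(np.array(im["R"])@np.array(X)+np.array(im["t"]));return p[:2]/p[2]
E
python3 - <<'E'
from h import *
import pickle
s=robot.state();print(s)
for n in("top","scene"):
    im=robot.get_image(n);pickle.dump(im,open(n+".pkl","wb"));cv2.imwrite(f"pics/{n}0.png",cv2.resize(im["color"][:,:,::-1],None,fx=1.5,fy=1.5))
    print(n,ray(im,256,192))
E
```

```text
{'clock': 0.0, 'joints': array([-1.24302129e+00,  3.20281626e-01,  1.56568940e+00, -2.81315868e-06,
        1.25738372e+00, -1.99654808e-02]), 'dq': array([ 0.00090427, -0.00013377, -0.0008038 ,  0.0008275 , -0.00126773,
        0.00117096]), 'tau': array([-1.48379484e-03, -4.15530753e+01, -2.34163982e+01,  1.05850074e-05,
        8.27762444e-03, -3.50424202e-06]), 'tool_pos': array([ 0.19579473, -0.54007945,  0.20438417]), 'tcp_rot': array([-8.70424952e-04,  9.84922150e-01,  1.72995904e-01, -1.36384068e-04]), 'wrist_force': array([0.35759238, 1.01807393, 0.08853012]), 'moment': array([-0.01746168,  0.09971009, -0.03859639]), 'finger_force': 0.0, 'gripper_width': 0.08572097999243283}
top (array([ 0.41096446, -0.05205349,  1.55801105]), array([ 0.0599404 ,  0.00364828, -0.9982758 ]))
scene (array([-1.27442997,  0.75381875,  1.1092438 ]), array([ 0.79836752, -0.36817566, -0.47667974]))
```

View pics/top0.png

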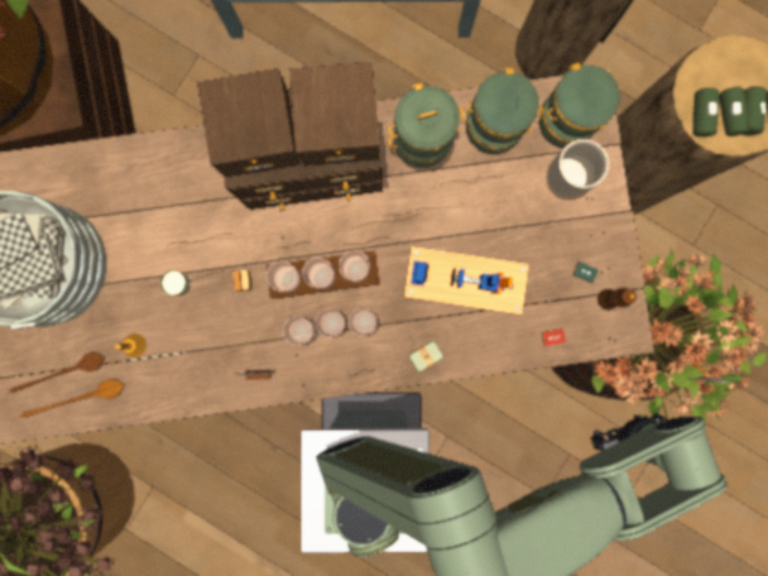

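View pics/scene0.png

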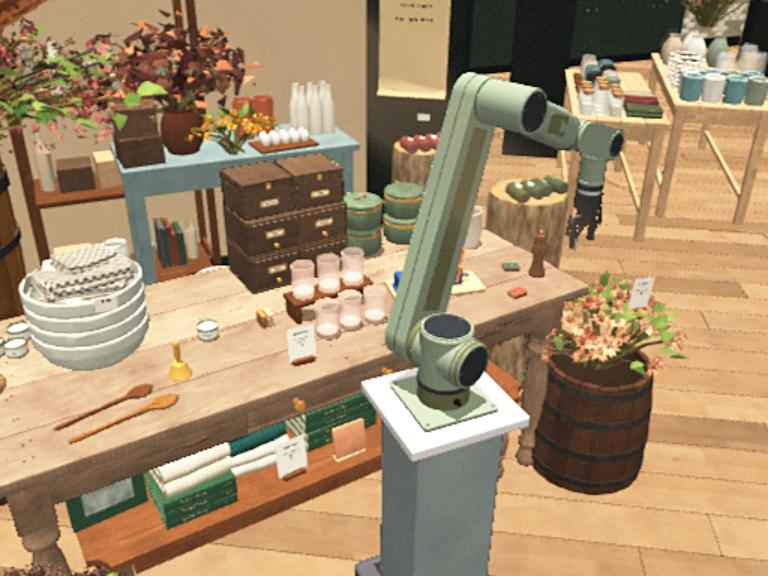

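The top view shows the foot (pale and brown) at about (241,281) and the clamp board at (406–528, 247–313), with the trigger on the right and the fixed jaw on the left. These pixels are in the 1.5x picture. Next I measure both.

Run:
```python
from h import *
import pickle
im=pickle.load(open("top.pkl","rb"));c=im["color"]
hsv=cv2.cvtColor(c,cv2.COLOR_RGB2HSV)
print("foot px",c[187,150:172:2].tolist(),"board",c[200,275:280].tolist(), "table",c[200,180].tolist(), hsv[200,278],hsv[187,158],hsv[187,164],hsv[200,180])
# board mask: bright, yellowish
def roi(m,x0,x1,y0,y1):
    o=np.zeros_like(m);o[y0:y1,x0:x1]=m[y0:y1,x0:x1];return o
m=((c[:,:,0]>205)&(c[:,:,1]>165)).astype(np.uint8)*255
b=roi(m,262,360,155,215);pts=cv2.findNonZero(b);r=cv2.minAreaRect(cv2.convexHull(pts));bx=cv2.boxPoints(r)
print("board",r)
B=[onz(im,*p,0.014)[:2] for p in bx];print(np.round(B,4),[np.linalg.norm(B[i]-B[i-1]).round(4) for i in range(4)])
cv2.imwrite("pics/crops.png",np.hstack([cv2.resize(c[170:206,140:185,::-1],(400,320),interpolation=0),cv2.resize(c[150:220,262:362,::-1],(400,320),interpolation=0)]))
```

```text
foot px [[162, 125, 94], [162, 126, 92], [166, 126, 93], [209, 137, 74], [229, 149, 71], [190, 132, 69], [250, 215, 130], [250, 218, 134], [138, 105, 66], [146, 114, 84], [175, 137, 104]] board [[163, 125, 91], [169, 128, 95], [170, 130, 92], [171, 132, 93], [168, 130, 90]] table [175, 136, 103] [ 15 116 171] [ 15 176 229] [ 22 118 250] [ 14 105 175]
board ((311.7567443847656, 181.45944213867188), (80.22669219970703, 45.374114990234375), 9.462323188781738)
[[ 0.4837 -0.0932]
 [ 0.6532 -0.1223]
 [ 0.602  -0.421 ]
 [ 0.433  -0.3904]] [np.float64(0.3015), np.float64(0.1719), np.float64(0.3031), np.float64(0.1717)]
```

View pics/crops.png

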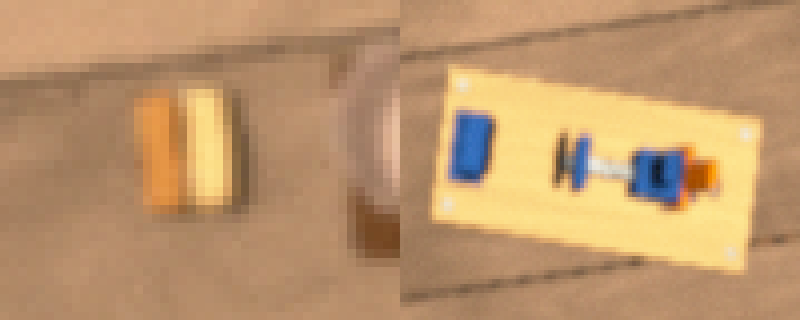

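Run:
```python
from h import *
import pickle
im=pickle.load(open("top.pkl","rb"));c=im["color"]
def big(m,x0,x1,y0,y1):
    o=np.zeros(m.shape,np.uint8);o[y0:y1,x0:x1]=m[y0:y1,x0:x1]
    cs,_=cv2.findContours(o,0,1);return max(cs,key=cv2.contourArea)
C=c.astype(int)
m=((C[:,:,0]>205)&(C[:,:,1]>165))
r=cv2.minAreaRect(big(m,265,356,160,215));bx=cv2.boxPoints(r)
B=np.array([onz(im,*p,0.014)[:2] for p in bx]);print(B.round(4),[np.linalg.norm(B[i]-B[i-1]).round(4) for i in range(4)])
ctr=B.mean(0);i=np.argmax([np.linalg.norm(B[i]-B[i-1]) for i in range(4)])
e=B[i]-B[i-1];e/=np.linalg.norm(e);e*=np.sign(e[1])
o=ctr-0.01*e;print("clamp origin",o,"yaw",np.arctan2(-e[0],e[1]),"bed",o+.09*e)
w=((C[:,:,0]-C[:,:,2])>95)
r=cv2.minAreaRect(big(w,150,172,172,200));print(r)
F=np.array([onz(im,*p,0.04)[:2] for p in cv2.boxPoints(r)]);print(F.round(4),[np.linalg.norm(F[i]-F[i-1]).round(4) for i in range(4)],F.mean(0))
```

```text
[[ 0.4837 -0.0932]
 [ 0.615  -0.1157]
 [ 0.5639 -0.4141]
 [ 0.433  -0.3904]] [np.float64(0.3015), np.float64(0.1331), np.float64(0.3027), np.float64(0.1329)]
clamp origin [ 0.52220969 -0.26323427] yaw -0.16958727919650643 bed [ 0.53739949 -0.17452537]
((160.0, 186.5), (13.0, 10.0), 90.0)
[[0.548  0.3278]
 [0.5479 0.2907]
 [0.4996 0.2904]
 [0.4997 0.3274]] [np.float64(0.0483), np.float64(0.0371), np.float64(0.0483), np.float64(0.037)] [0.52381665 0.30905657]
```

apply_moves([
  [6,-6.9,-4,-0.18],
  [12,-13.7,-4,-0.36],
  [18,-20.6,-4,-0.5],
  [24,-27.4,-4,-0.6],
  [29.9,-34.3,-4,-0.7],
  [35.9,-41.2,-4,-0.8],
  [41.9,-48,-4,-0.9],
  [47.8,-54.9,-4,-1.0],
  [53.8,-61.7,-2,-1.1],
  [59.8,-68.6,-2,-1.223],
])

```text
clock: 1.35
tool_pos: [0.4196, 0.0387, 0.2377]
tcp_rot: [0.0, 0.706, 0.709, -0.0]
wrist_force: [0.9, -0.2, 0.0]
gripper_width: 0.0853
finger_force: 0.0
```

apply_moves([
  [5,2,0,0],
  [11,4,0,0],
  [17,6.5,0,0],
  [23,9,0,0],
  [27,10.4,0,0],
  [27,10.4,0,0],
  [27,10.4,0,0],
])

```text
clock: 2.22
tool_pos: [0.5229, 0.3061, 0.2372]
tcp_rot: [0.0, 0.707, 0.707, -0.001]
wrist_force: [-0.1, 0.4, -0.1]
gripper_width: 0.0854
finger_force: 0.0
```

```bash
cat >> h.py <<'E'
from scipy.spatial.transform import Rotation as Ro
def wrist():
    s=robot.state();im=robot.get_image("wrist")
    w,x,y,z=s["tcp_rot"];T=np.eye(4);T[:3,:3]=Ro.from_quat([x,y,z,w]).as_matrix();T[:3,3]=s["tool_pos"]
    M=np.linalg.inv(T@np.array(im["tool_from_camera"]));im["R"]=M[:3,:3];im["t"]=M[:3,3];im["s"]=s
    return im
E
python3 - <<'E'
from h import *
import pickle
im=wrist();pickle.dump(im,open("w1.pkl","wb"));print(im["s"]["tool_pos"],im["s"]["tcp_rot"])
cv2.imwrite("pics/w1.png",im["color"][:,:,::-1])
print(proj(im,[.524,.309,.04]),ray(im,256,192))
E
```

```text
[0.52289681 0.30605414 0.23719842] [ 3.38683465e-06  7.07043638e-01  7.07169150e-01 -1.04244729e-03]
[260.10383797 163.66142503] (array([0.52340041, 0.37246161, 0.40546209]), array([-0.01180406, -0.26148939, -0.96520077]))
```

View pics/w1.png

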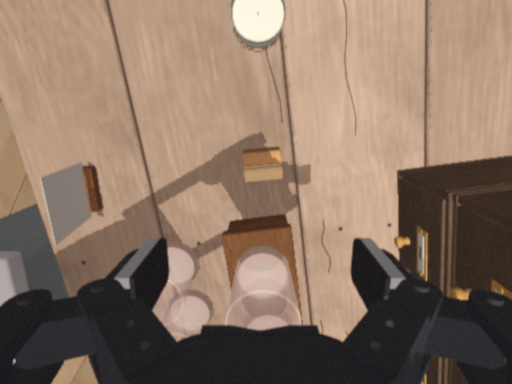

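The wrist view shows the foot at (262,163), slightly rotated, with the tray of tumblers below it at (262,280). I'll refine the foot pose and check clearance to the tumblers.

Run:
```python
from h import *
import pickle
im=pickle.load(open("w1.pkl","rb"));C=im["color"].astype(int)
m=np.zeros(C.shape[:2],np.uint8);d=(C[:,:,0]-C[:,:,2]);print(C[156,250:280:8].tolist(),C[174,250:280:8].tolist(),C[163,235].tolist(),C[163,300].tolist())
hsv=cv2.cvtColor(im["color"],cv2.COLOR_RGB2HSV)
w=(hsv[:,:,1]>115)&(C[:,:,0]>115)
m[135:192,232:295]=w[135:192,232:295]*255
cs,_=cv2.findContours(m,0,1);ct=max(cs,key=cv2.contourArea);print(cv2.boundingRect(ct),cv2.contourArea(ct))
print(["".join('#' if v else '.' for v in r[238:288]) for r in m[144:186:2]].__repr__().replace(',','\n'))
t=pickle.load(open("top.pkl","rb"))
for z in(.1,.12):print(onz(t,272/1.5,275/1.5,z),onz(t,268/1.5,270/1.5,.02))
```

```text
[[153, 107, 68], [155, 109, 70], [156, 110, 70], [218, 163, 107]] [[188, 153, 115], [190, 154, 116], [187, 151, 112], [189, 154, 115]] [125, 101, 85] [201, 168, 143]
(242, 149, 40, 18) 492.0
['..................................................'
 '..................................................'
 '..................................................'
 '..............................#############.......'
 '...........################################.......'
 '....#######################################.......'
 '....########################################......'
 '....########################################......'
 '.....#######################################......'
 '.....#######################################......'
 '.....#####################.#......................'
 '.......#..........................................'
 '..................................................'
 '..................................................'
 '..................................................'
 '..................................................'
 '..................................................'
 '..................................................'
 '..................................................'
 '..................................................'
 '..................................................']
[0.53036564 0.21894661 0.1       ] [0.54950869 0.24389873 0.02      ]
[0.52872778 0.21522922 0.12      ] [0.54950869 0.24389873 0.02      ]
```

Run:
```python
from h import *
import pickle
im=pickle.load(open("w1.pkl","rb"))
a=np.array
for p in[(243.5,165),(281.5,165),(262.5,152),(262.5,181),(262.5,149),(262.5,166)]:print(p,onz(im,*p,.04).round(4))
print("col through foot",[im["color"][r,262].tolist() for r in range(144,188,2)])
g=cv2.cvtColor(im["color"],cv2.COLOR_RGB2GRAY).astype(int)
```

```text
(243.5, 165) [0.5039 0.3074 0.04  ]
(281.5, 165) [0.5499 0.3074 0.04  ]
(262.5, 152) [0.5269 0.3231 0.04  ]
(262.5, 181) [0.527  0.2875 0.04  ]
(262.5, 149) [0.5269 0.3267 0.04  ]
(262.5, 166) [0.5269 0.3061 0.04  ]
col through foot [[123, 98, 81], [128, 102, 85], [102, 75, 54], [103, 71, 48], [137, 95, 62], [153, 108, 69], [157, 111, 73], [159, 111, 73], [157, 111, 70], [156, 110, 70], [148, 111, 78], [152, 121, 87], [156, 124, 91], [182, 147, 108], [186, 150, 112], [190, 154, 116], [186, 153, 115], [186, 151, 113], [158, 126, 95], [125, 100, 83], [126, 102, 85], [127, 103, 84]]
```

apply_moves([
  [0,0.4,5,-0.085],
  [0,0.4,10,-0.085],
  [0,0.4,15,-0.085],
  [0,0.4,19,-0.085],
  [0,0.4,22,-0.085],
  [0,0.4,22.7,-0.085],
  [0,0.4,22.7,-0.085],
])

```text
clock: 3.15
tool_pos: [0.5279, 0.3062, 0.0117]
tcp_rot: [0.0, 0.677, 0.736, 0.0]
wrist_force: [0.3, 0.3, -0.2]
gripper_width: 0.0853
finger_force: 0.0
```

apply_moves([
  [0,0,0,0],
  [0,0,0,0],
  [0,0,0,0],
  [0,0,0,0],
  [0,0,0,0],
  [0,0,0,0],
], grip=-0.1, squeeze=30)

```text
clock: 3.9
tool_pos: [0.528, 0.3071, 0.0126]
tcp_rot: [0.0, 0.676, 0.737, 0.001]
wrist_force: [-1.0, -0.7, 7.6]
gripper_width: 0.0384
finger_force: 3.4
```

Run:
```python
from h import *
s=robot.state();print(s["gripper_width"],s["finger_force"],s["wrist_force"],s["moment"])
im=wrist();cv2.imwrite("pics/w2.png",im["color"][:,:,::-1])
```

```text
0.03844427214544815 3.418369852588512 [-1.01409914 -0.72372834  7.60271169] [-0.12225246  0.38646313  0.03671698]
```

View pics/w2.png

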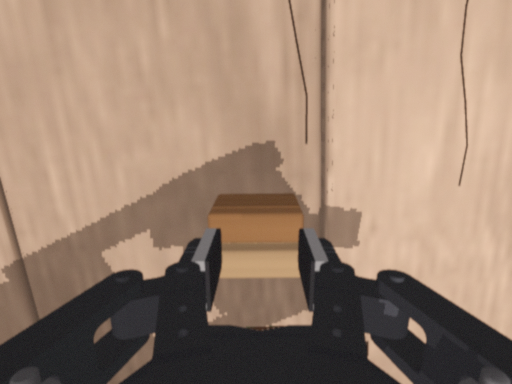

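The wrist view shows the foot between the pads: its brown half is at rows 195–243, its pale half at 243–277, and the pads are at columns 218 and 302. The reported width of 38 mm is odd, so I check the scale.

Run:
```python
from h import *
im=wrist()
for p in[(.504,.306,.04),(.552,.306,.04),(.528,.306,.04),(.528,.324,.04),(.528,.288,.04)]:print(p,proj(im,p).round(1))
for p in[(210,210),(302,210),(300,243),(258,243),(258,208),(258,195),(258,277)]:print(p,onz(im,*p,.04).round(4), onz(im,*p,.06).round(4))
```

```text
(0.504, 0.306, 0.04) [210.9 244.4]
(0.552, 0.306, 0.04) [305.9 251.7]
(0.528, 0.306, 0.04) [258.5 248.1]
(0.528, 0.324, 0.04) [261.6 214.3]
(0.528, 0.288, 0.04) [255.6 279.8]
(210, 210) [0.5028 0.3241 0.04  ] [0.5056 0.331  0.06  ]
(302, 210) [0.5474 0.3279 0.04  ] [0.5438 0.3342 0.06  ]
(300, 243) [0.5485 0.3105 0.04  ] [0.5448 0.3193 0.06  ]
(258, 243) [0.5275 0.3087 0.04  ] [0.5268 0.3178 0.06  ]
(258, 208) [0.526  0.3271 0.04  ] [0.5254 0.3336 0.06  ]
(258, 195) [0.5254 0.3336 0.04  ] [0.525  0.3392 0.06  ]
(258, 277) [0.5291 0.2897 0.04  ] [0.5281 0.3015 0.06  ]
```

apply_moves([
  [0,0,0,0],
  [0,0,0,0],
  [0,0,0,0],
  [0,0,0,0],
], grip=-0.5, squeeze=30)

```text
clock: 4.5
tool_pos: [0.528, 0.3076, 0.014]
tcp_rot: [0.0, 0.676, 0.737, 0.001]
wrist_force: [-3.5, -0.7, 13.4]
gripper_width: 0.0215
finger_force: 7.1
```

apply_moves([
  [0,0,0,0],
  [0,0,0,0],
  [0,0,0,0],
  [0,0,0.5,0],
  [0,0,0.8,0],
  [0,0,0.8,0],
], grip=1)

```text
clock: 5.25
tool_pos: [0.5271, 0.3065, 0.0022]
tcp_rot: [-0.0, 0.676, 0.737, -0.001]
wrist_force: [0.3, 0.2, 0.4]
gripper_width: 0.0853
finger_force: 0.0
```

Run:
```python
from h import *
im=wrist();print(im["s"]["tool_pos"],im["s"]["wrist_force"],im["s"]["gripper_width"]);cv2.imwrite("pics/w3.png",im["color"][:,:,::-1])
```

```text
[0.5270931  0.30651532 0.00223979] [0.25172703 0.24766387 0.37278967] 0.08531775013812691
```

View pics/w3.png

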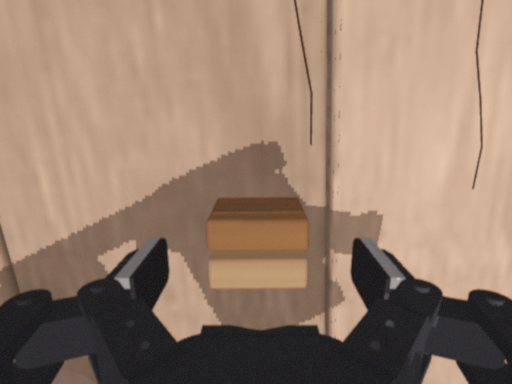

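The foot stands square in the tool frame at columns 208–307 and rows 215–287, centred between the open pads. Now I close at the lower height.

apply_moves([
  [0,0,0,0],
  [0,0,0,0],
  [0,0,0,0],
  [0,0,0,0],
  [0,0,0,0],
], grip=-0.1, squeeze=30)

```text
clock: 5.92
tool_pos: [0.5277, 0.3069, 0.0032]
tcp_rot: [0.0, 0.676, 0.736, 0.0]
wrist_force: [0.9, 0.3, 3.6]
gripper_width: 0.0472
finger_force: 31.4
```

apply_moves([
  [0,0,-5,0],
  [0,0,-11,0],
  [0,0,-17,0],
  [-5,-0.3,-19,0.05],
  [-11,-0.7,-19,0.1],
  [-17,-1.1,-19,0.15],
  [-23,-1.5,-19,0.2],
  [-29,-1.9,-19,0.255],
  [-35,-2.3,-19,0.255],
  [-41,-2.7,-19,0.255],
])

```text
clock: 7.18
tool_pos: [0.5348, -0.106, 0.1925]
tcp_rot: [-0.0, 0.765, 0.645, -0.0]
wrist_force: [1.6, -0.7, -0.4]
gripper_width: 0.0471
finger_force: 31.5
```

Run:
```python
from h import *
s=robot.state();print(s["tool_pos"],s["tcp_rot"],s["gripper_width"],s["wrist_force"])
```

```text
[ 0.53482991 -0.10598053  0.19248501] [-1.85421426e-04  7.64585383e-01  6.44522408e-01 -1.53774437e-04] 0.0470771676968999 [ 1.60890835 -0.69782597 -0.44703578]
```

Run:
```python
from h import *
import pickle
im=wrist();pickle.dump(im,open("w4.pkl","wb"));cv2.imwrite("pics/w4.png",im["color"][:,:,::-1])
o=np.array([.5222,-.2632,0]);e=np.array([.1688,.9857,0]);x=np.array([.9857,-.1688,0]);z=np.array([0,0,1])
for n,p in dict(fixL=(-.022,.112,.065),fixR=(.022,.112,.065),movL=(-.022,.055,.065),movR=(.022,.055,.065),bed=(0,.09,.014)).items():print(n,proj(im,o+p[0]*x+p[1]*e+p[2]*z).round(1))
```

```text
fixL [251.4 221.6]
fixR [294.1 221.6]
movL [251.8 271.3]
movR [292.6 271.3]
bed [270.8 223.8]
```

View pics/w4.png

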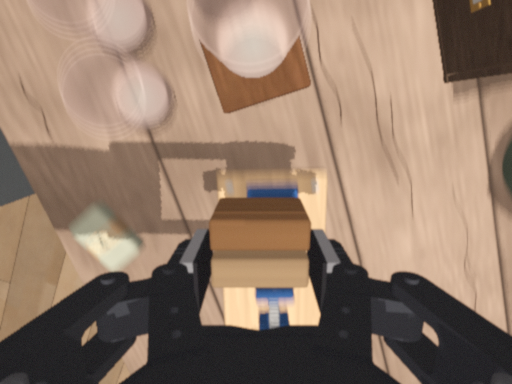

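The foot is held level between the pads. The fixed jaw (columns 248–298, row 190) and the bar (column 273) line up with the predicted centre line at column 272. I check the board edges numerically before lowering.

Run:
```python
from h import *
import pickle
im=pickle.load(open("w4.pkl","rb"));C=im["color"].astype(int)
o=np.array([.5222,-.2632,0]);e=np.array([.1688,.9857,0]);x=np.array([.9857,-.1688,0])
def cl(u,v,z):
    p=onz(im,u,v,z)-o;return (p@x).round(4),(p@e).round(4)
for r in(205,300):
    print(r,[int(v) for v in (C[r,200:345]@[1,1,-1.5])[::4]])
print("col 272",[ (r,C[r,285].tolist()) for r in range(160,200,3)])
b=(C[:,:,2]-C[:,:,0]>25)
for r in(188,192,296,318):
    cc=np.where(b[r,215:330])[0]+215;print(r,cc.min(),cc.max(),cl(cc.min(),r,.065),cl(cc.max(),r,.065))
rr=np.where(b[150:230,275])[0]+150;print(rr.min(),cl(275,rr.min(),.065))
T=im["s"]["tool_pos"];print((T-o)@x,(T-o)@e)
```

```text
205 [148, 148, 153, 145, 123, 96, 96, 99, 97, 98, 98, 100, 97, 99, 100, 95, 100, 97, 97, 100, 100, 99, 97, 102, 101, 98, 209, 215, 212, 213, 213, 212, 151, 156, 151, 156, 129]
300 [18, 146, 153, 151, 97, 150, 200, 213, 213, 213, 213, 214, 215, 212, 142, 94, 93, 23, 5, 6, 92, 85, 106, 122, 213, 214, 214, 214, 212, 160, 19, 16, 17, 10, 19, 17, 12]
col 272 [(160, [128, 103, 86]), (163, [129, 103, 88]), (166, [129, 105, 88]), (169, [139, 111, 89]), (172, [155, 124, 95]), (175, [167, 134, 101]), (178, [171, 137, 106]), (181, [165, 136, 116]), (184, [145, 122, 118]), (187, [117, 104, 115]), (190, [46, 69, 107]), (193, [40, 64, 101]), (196, [51, 63, 92]), (199, [96, 66, 46])]
188 294 295 (np.float64(0.0209), np.float64(0.1478)) (np.float64(0.0219), np.float64(0.1478))
192 248 297 (np.float64(-0.0252), np.float64(0.1437)) (np.float64(0.024), np.float64(0.1437))
296 256 292 (np.float64(-0.0176), np.float64(0.0246)) (np.float64(0.0222), np.float64(0.0245))
318 260 287 (np.float64(-0.0132), np.float64(-0.0038)) (np.float64(0.0174), np.float64(-0.0038))
189 (np.float64(0.0019), np.float64(0.1468))
-0.014089348325783402 0.15710316331073546
```

apply_moves([
  [-4,1,0,0],
  [-7.2,1.5,0,0],
  [-7.2,1.5,4,0],
  [-7.2,1.5,8,0],
  [-7.2,1.5,9,0],
  [-7.2,1.5,9,0],
  [-7.2,1.5,9,0],
])

```text
clock: 8.1
tool_pos: [0.5392, -0.1778, 0.1045]
tcp_rot: [0.001, 0.765, 0.645, 0.001]
wrist_force: [-0.1, 0.5, -0.5]
gripper_width: 0.0467
finger_force: 31.5
```

```bash
cat >> h.py <<'E'
O=np.array([.5222,-.2632,0]);e=np.array([.1688,.9857,0]);x=np.array([.9857,-.1688,0])
def cpos():
    s=robot.state();p=s["tool_pos"]-O;print("clamp x,y,z mm",(1e3*np.array([p@x,p@e,p[2]])).round(1),"q",s["tcp_rot"].round(3),"F",s["wrist_force"].round(1),"w",s["gripper_width"],s["finger_force"],s["clock"])
E
python3 -c "
from h import *;cpos()"
```

```text
clamp x,y,z mm [  2.3  87.  104.5] q [0.001 0.765 0.645 0.001] F [-0.1  0.5 -0.5] w 0.04670651175397408 31.50941401720047 8.1
```

apply_moves([
  [-0.2,-0.1,0,0],
  [-0.2,-0.1,3,0],
  [-0.2,-0.1,5.5,0],
  [-0.2,-0.1,7,0],
  [-0.2,-0.1,8,0],
  [-0.2,-0.1,8.4,0],
  [-0.2,-0.1,8.4,0],
])

```text
clock: 8.98
tool_pos: [0.537, -0.1795, 0.0192]
tcp_rot: [0.0, 0.765, 0.645, 0.0]
wrist_force: [-0.6, 0.6, -0.1]
gripper_width: 0.047
finger_force: 31.5
```

```bash
python3 -c "
from h import *;cpos()
im=wrist();cv2.imwrite('pics/w5.png',im['color'][:,:,::-1])"
```

```text
clamp x,y,z mm [ 0.5 85.  19.2] q [0.    0.765 0.645 0.   ] F [-0.6  0.6 -0.1] w 0.0470103703701925 31.52331054210663 8.975
```

View pics/w5.png

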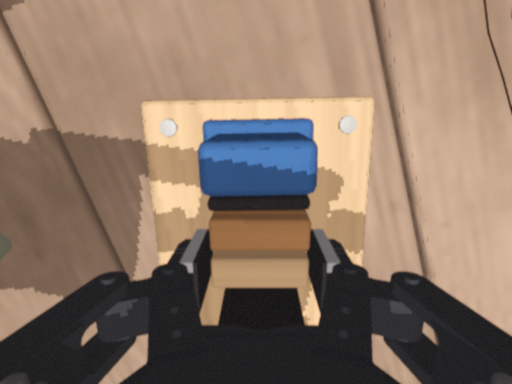

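The foot sits between the rubber faces (black face at row 202, moving jaw at row 305), square and centred at column 260. I lower the last 2 mm, release it and back off upward.

apply_moves([
  [0,0,0.15,0],
  [0,0,0.2,0],
  [0,0,0.2,0],
])

```text
clock: 9.4
tool_pos: [0.5368, -0.1795, 0.0172]
tcp_rot: [0.0, 0.765, 0.645, 0.0]
wrist_force: [0.5, 0.4, 0.3]
gripper_width: 0.0471
finger_force: 31.7
```

apply_moves([
  [0,0,0,0],
  [0,0,0,0],
  [0,0,0,0],
  [0,0,0,0],
  [0,0,-2,0],
  [0,0,-6,0],
  [0,0,-11,0],
  [0,0,-16,0],
  [0,0,-18,0],
  [0,0,-18,0],
], grip=1)

```text
clock: 10.65
tool_pos: [0.5375, -0.1797, 0.1986]
tcp_rot: [0.002, 0.765, 0.645, 0.001]
wrist_force: [-0.4, 0.7, 0.2]
gripper_width: 0.0853
finger_force: 0.0
```

```bash
python3 -c "
from h import *;cpos()
im=wrist();cv2.imwrite('pics/w6.png',im['color'][:,:,::-1])
for n,p in dict(pad=(0,-.077,.113),gripf=(0,-.032,.115),face=(0,.112,.065)).items(): print(n,proj(im,O+p[0]*x+p[1]*e+[0,0,p[2]]))"
```

```text
clamp x,y,z mm [  1.   84.9 198.6] q [0.002 0.765 0.645 0.001] F [-0.4  0.7  0.2] w 0.08530841223473315 0.0 10.65
pad [257.78394954 346.38071492]
gripf [257.69520106 308.61979837]
face [257.45062489 150.70272404]
```

View pics/w6.png

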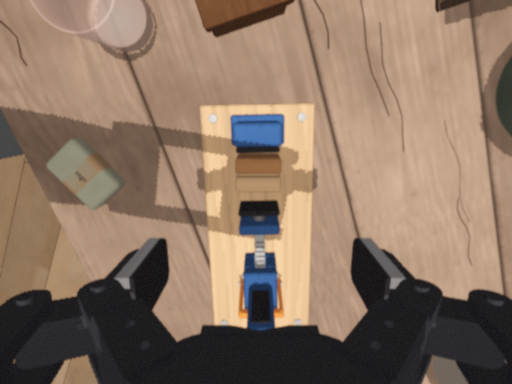

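The foot stands square against the jaws (columns 236–281, rows 152–192) and the moving jaw is at row 205. The trigger is hidden below. I measure the gap, then move over the trigger.

Run:
```python
from h import *
im=wrist();C=im["color"].astype(int)
def cl(u,v,z):
    p=onz(im,u,v,z)-O;return (p@x*1e3).round(1),(p@e*1e3).round(1)
print([(r,int(C[r,252].sum()),cl(252,r,.065)[1]) for r in range(142,218,2)])
```

```text
[(142, 315, np.float64(121.0)), (144, 229, np.float64(119.0)), (146, 188, np.float64(117.1)), (148, 110, np.float64(115.1)), (150, 101, np.float64(113.2)), (152, 132, np.float64(111.2)), (154, 226, np.float64(109.2)), (156, 180, np.float64(107.3)), (158, 217, np.float64(105.3)), (160, 294, np.float64(103.3)), (162, 307, np.float64(101.3)), (164, 314, np.float64(99.3)), (166, 315, np.float64(97.3)), (168, 323, np.float64(95.2)), (170, 318, np.float64(93.2)), (172, 306, np.float64(91.2)), (174, 332, np.float64(89.1)), (176, 338, np.float64(87.1)), (178, 342, np.float64(85.0)), (180, 411, np.float64(83.0)), (182, 424, np.float64(80.9)), (184, 436, np.float64(78.8)), (186, 435, np.float64(76.7)), (188, 430, np.float64(74.6)), (190, 426, np.float64(72.5)), (192, 400, np.float64(70.4)), (194, 408, np.float64(68.3)), (196, 415, np.float64(66.2)), (198, 408, np.float64(64.1)), (200, 368, np.float64(61.9)), (202, 152, np.float64(59.8)), (204, 71, np.float64(57.6)), (206, 69, np.float64(55.5)), (208, 76, np.float64(53.3)), (210, 67, np.float64(51.1)), (212, 92, np.float64(48.9)), (214, 104, np.float64(46.8)), (216, 113, np.float64(44.6))]
```

apply_moves([
  [-2,0,-1,0.17],
  [-5,0,-1,0.35],
  [-8,0,-1,0.52],
  [-11,0,-1,0.7],
  [-13,0,-1,0.87],
  [-13,0,-1,1.05],
  [-13,0,-1,1.22],
  [-13,0,-1,1.4],
  [-13,0,-1,1.571],
  [-13,0,-1,1.571],
])

```text
clock: 12.0
tool_pos: [0.5139, -0.3071, 0.2049]
tcp_rot: [-0.001, 0.996, -0.084, -0.002]
wrist_force: [-0.7, 0.1, -0.1]
gripper_width: 0.0854
finger_force: 0.0
```

```bash
python3 -c "
from h import *;cpos()"
```

```text
clamp x,y,z mm [ -0.8 -44.7 204.9] q [-0.001  0.996 -0.084 -0.002] F [-0.7  0.1 -0.1] w 0.08540118720084149 0.0 12.0
```

apply_moves([
  [0.15,0,4,0],
  [0.15,0,8,0],
  [0.15,0,10,0],
  [0.15,0,11.2,0],
  [0.15,0,11.2,0],
  [0.15,0,11.2,0],
])

```text
clock: 12.75
tool_pos: [0.5167, -0.3082, 0.0957]
tcp_rot: [0.0, 0.996, -0.085, 0.001]
wrist_force: [-0.5, 0.7, -0.5]
gripper_width: 0.0856
finger_force: 0.0
```

```bash
python3 -c "
from h import *;cpos()
im=wrist();cv2.imwrite('pics/w7.png',im['color'][:,:,::-1])"
```

```text
clamp x,y,z mm [  2.2 -45.2  95.7] q [ 0.     0.996 -0.085  0.001] F [-0.5  0.7 -0.5] w 0.0855829150683286 0.0 12.75
```

View pics/w7.png

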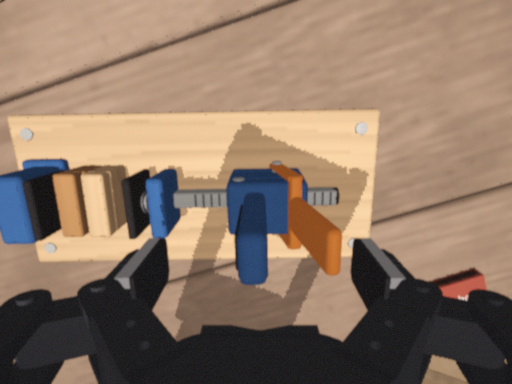

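The wrist view shows the foot (columns 55–125), the black jaw (125–150), the grip (235–268) and the orange trigger (275–340), all between the open fingers at columns 165 and 355. The first idle stroke follows. From here I track the jaw numerically.

apply_moves([
  [0,0,0,0],
  [0,0,0,0],
  [0,0,0,0],
  [0,0,0,0],
  [0,0,0,0],
  [0,0,0,0],
], grip=-0.3, squeeze=20)

```text
clock: 13.55
tool_pos: [0.5179, -0.312, 0.098]
tcp_rot: [0.004, 0.996, -0.084, 0.003]
wrist_force: [-1.8, -8.8, 6.3]
gripper_width: 0.0294
finger_force: 4.1
```

```bash
cat >> h.py <<'E'
def jaw(n):
    im=wrist();C=im["color"].astype(int);cv2.imwrite(f"pics/{n}.png",im["color"][:,:,::-1]);np.save(n,im["color"])
    for r in(195,205,215): print(r,[int(v) for v in C[r,60:190:2].sum(1)])
    org=(C[:,:,0]>150)&(C[:,:,2]<70);ys,xs=np.where(org[150:290,265:350]);print("orange cols",xs.min()+265,xs.max()+265,"row260 max",(np.where(org[262])[0].max() if org[262].any() else None))
E
python3 -c "
from h import *;cpos();jaw('s1')"
```

```text
clamp x,y,z mm [  4.  -48.9  98. ] q [ 0.004  0.996 -0.084  0.003] F [-1.8 -8.8  6.3] w 0.029437236670856976 4.1477371752262115 13.55
195 [485, 484, 485, 482, 484, 427, 350, 209, 185, 290, 571, 596, 611, 624, 627, 626, 622, 623, 626, 568, 462, 277, 265, 276, 334, 197, 163, 148, 137, 88, 47, 51, 66, 75, 71, 151, 173, 309, 369, 369, 373, 382, 388, 362, 320, 211, 155, 145, 156, 150, 191, 385, 469, 475, 477, 482, 484, 492, 490, 469, 499, 468, 390, 368, 362]
205 [475, 480, 477, 482, 481, 479, 432, 322, 203, 179, 376, 593, 601, 614, 622, 628, 620, 613, 621, 623, 561, 396, 271, 255, 307, 308, 155, 161, 153, 124, 81, 70, 83, 85, 245, 298, 543, 337, 340, 370, 381, 383, 381, 375, 335, 271, 166, 162, 147, 156, 158, 458, 625, 625, 628, 623, 628, 627, 627, 625, 622, 524, 487, 489, 429]
215 [464, 472, 477, 477, 473, 474, 466, 417, 292, 191, 188, 456, 593, 602, 616, 624, 624, 615, 618, 624, 609, 529, 328, 271, 267, 339, 245, 162, 167, 141, 112, 75, 59, 78, 68, 55, 114, 119, 238, 351, 375, 373, 376, 375, 331, 310, 225, 147, 150, 156, 154, 156, 147, 138, 231, 422, 446, 441, 520, 628, 628, 630, 632, 623, 615]
orange cols 265 290 row260 max 290
```

apply_moves([
  [-0.2,-0.25,0,0],
  [-0.2,-0.5,0,0],
  [-0.2,-0.6,0,0],
  [-0.2,-0.6,0,0],
])

```text
clock: 14.1
tool_pos: [0.518, -0.3112, 0.098]
tcp_rot: [0.009, 0.996, -0.083, 0.005]
wrist_force: [1.1, -22.9, 0.4]
gripper_width: 0.03
finger_force: 11.2
```

```bash
python3 -c "
from h import *;cpos();jaw('s2')"
```

```text
clamp x,y,z mm [  4.  -48.1  98. ] q [ 0.009  0.996 -0.083  0.005] F [  1.1 -22.9   0.4] w 0.030026529681884614 11.217378079891205 14.1
195 [486, 483, 480, 479, 477, 428, 322, 197, 181, 369, 587, 598, 613, 622, 626, 621, 618, 623, 630, 583, 445, 272, 254, 291, 335, 177, 172, 154, 124, 62, 64, 46, 76, 79, 66, 160, 168, 313, 361, 374, 371, 380, 383, 361, 318, 205, 155, 157, 141, 155, 198, 375, 416, 428, 432, 437, 438, 437, 444, 439, 448, 350, 344, 351, 344]
205 [475, 477, 483, 481, 479, 472, 410, 282, 187, 184, 431, 596, 603, 615, 623, 628, 621, 621, 623, 620, 551, 371, 269, 258, 320, 283, 163, 158, 155, 112, 66, 56, 60, 83, 287, 287, 503, 323, 357, 378, 375, 386, 383, 374, 336, 267, 168, 147, 162, 150, 178, 482, 628, 628, 629, 629, 627, 622, 628, 625, 623, 456, 345, 431, 427]
215 [470, 471, 476, 474, 473, 471, 458, 392, 241, 190, 203, 495, 595, 606, 618, 625, 627, 615, 619, 625, 601, 511, 314, 267, 271, 334, 211, 173, 157, 142, 97, 80, 71, 72, 63, 96, 169, 156, 295, 359, 374, 375, 377, 377, 350, 307, 220, 160, 160, 147, 151, 156, 151, 154, 294, 443, 442, 503, 620, 632, 632, 631, 633, 623, 612]
orange cols 268 291 row260 max 290
```

apply_moves([
  [0,0.6,0,0],
  [0,0.6,0,0],
  [0,0.6,0,0],
  [0,0.6,0,0],
  [0,0.6,0,0],
], grip=1)

```text
clock: 14.78
tool_pos: [0.5142, -0.3068, 0.0949]
tcp_rot: [-0.0, 0.996, -0.085, -0.0]
wrist_force: [0.0, 0.9, -0.2]
gripper_width: 0.0854
finger_force: 0.0
```

```bash
cat >> h.py <<'E'
def gap(n):
    # foot/jaw columns along rows, same hover pose, from the y-gradient-free picture
    im=wrist();np.save(n,im["color"]);return im
def edges(C,r=225,a=90,b=200):
    s=C[r,a:b].astype(int).sum(1);return "".join('#' if v<130 else ('B' if C[r,a+i,2]>C[r,a+i,0]+30 else ('o' if v>520 else '.')) for i,v in enumerate(s))
E
python3 -c "
from h import *;cpos();im=gap('o1')
w7=cv2.imread('pics/w7.png')[:,:,::-1]
for r in(185,200,215,230):print(r);print(edges(w7,r));print(edges(im['color'],r))"
```

```text
clamp x,y,z mm [ -0.5 -44.3  94.9] q [-0.     0.996 -0.085 -0.   ] F [ 0.   0.9 -0.2] w 0.08542731642079347 0.0 14.775
185
BBBBBBBBBBBBo.........................#################BBBBBBBBBBBBBBBBBBBBBBBBBBBBBBBB.......................
BBBBBBBBBBBBBo.................################BBBBBBBBBBBBBBBBBBBBBBBBBBBBBBBBB..............................
200
BBBBBBBBBBBBBBo.........................##########.......BBBBBBBBBBBBBBBBBBBBBBBBBB...........................
BBBBBBBBBBBBBBBo................##########.......BBBBBBBBBBBBBBBBBBBBBBBBBBB..ooooo...........................
215
BBBBBBBBBBBBBBBBo.........................#################BBBBBBBBBBBBBBBBBBBBBBBBBBBBBB.....ooBBBBBBBBBBBBBB
BBBBBBBBBBBBBBBBBo................#################BBBBBBBBBBBBBBBBBBBBBBBBBBBBBBB..oBBBBBBBBBBBBBBBBBBBBBBBBB
230
BBBBBBBBBBBBBBBBBBo.........oBBBBBBBBo......########...BBBBBo.BBBBBBBBBBBBBBBBBB...oBBBBBBBBBBBBBBBBBBBBBBBBBB
oBBBBBBBBBBBBBBBBBBo.....BBBBo.....#######...oBBBBBBo.BBBBBBBBBBBBBBBB...oBBBBBBBBBBBBBBBBBBBBBBBBBBBBBBBBBBBBh.py:27: RuntimeWarning: overflow encountered in scalar add
  s=C[r,a:b].astype(int).sum(1);return "".join('#' if v<130 else ('B' if C[r,a+i,2]>C[r,a+i,0]+30 else ('o' if v>520 else '.')) for i,v in enumerate(s))
```

```bash
cat >> h.py <<'E'
def meas(im):
    C=im["color"].astype(int)
    for r in(190,205,215):
        s=C[r,90:200].sum(1);j=90+np.where(s<130)[0].min();f=90+np.where(s[:j-90]>500)[0].max()
        q=lambda u,z:((onz(im,u+.5,r+.5,z)-O)@e*1e3).round(1)
        print(r,"jaw col",j,q(j-.5,.065),"foot col",f,q(f+.5,.054))
E
python3 -c "
from h import *;meas(wrist())"
```

```text
190 jaw col 121 49.2 foot col 103 66.5
205 jaw col 123 49.1 foot col 105 66.5
215 jaw col 125 48.6 foot col 107 66.1
```

apply_moves([
  [0,0,0,0],
  [0,0,0,0],
  [0,0,0,0],
  [0,0,0,0],
  [0,-0.1,0,0],
  [0,-0.1,0,0],
], grip=-0.3, squeeze=20)

```text
clock: 15.62
tool_pos: [0.5155, -0.3109, 0.0972]
tcp_rot: [0.004, 0.996, -0.084, 0.002]
wrist_force: [-1.3, -9.9, 6.7]
gripper_width: 0.0299
finger_force: 4.9
```

apply_moves([
  [0,0.1,0,0],
  [0,0.1,0,0],
  [0,0.1,0,0],
  [0,0.1,0,0],
  [0,0.1,0,0],
], grip=1)

```text
clock: 16.25
tool_pos: [0.5142, -0.307, 0.0949]
tcp_rot: [-0.0, 0.996, -0.085, -0.0]
wrist_force: [-0.1, 0.4, 0.3]
gripper_width: 0.0854
finger_force: 0.0
```

```bash
python3 -c "
from h import *;cpos();meas(wrist())"
```

```text
clamp x,y,z mm [ -0.5 -44.5  94.9] q [-0.     0.996 -0.085 -0.   ] F [-0.1  0.4  0.3] w 0.08535435240882185 0.0 16.25
190 jaw col 112 55.2 foot col 103 66.4
205 jaw col 115 54.5 foot col 105 66.4
215 jaw col 117 54.0 foot col 107 66.0
```

apply_moves([
  [0,0,0,0],
  [0,0,0,0],
  [0,0,0,0],
  [0,0,0,0],
  [0,-0.1,0,0],
  [0,-0.1,0,0],
], grip=-0.3)

```text
clock: 17.05
tool_pos: [0.5156, -0.3109, 0.0973]
tcp_rot: [0.004, 0.996, -0.084, 0.003]
wrist_force: [-1.4, -10.3, 6.8]
gripper_width: 0.0299
finger_force: 4.9
```

apply_moves([
  [0,0.1,0,0],
  [0,0.1,0,0],
  [0,0.1,0,0],
  [0,0.1,0,0],
  [0,0.1,0,0],
], grip=1)

```text
clock: 17.68
tool_pos: [0.5142, -0.307, 0.0949]
tcp_rot: [-0.0, 0.996, -0.085, -0.0]
wrist_force: [-0.3, -0.3, -0.1]
gripper_width: 0.0854
finger_force: 0.0
```

```bash
python3 -c "
from h import *;cpos();im=wrist();meas(im);C=im['color'].astype(int);r=205
print([(u,int(C[r,u].sum())) for u in range(30,125,2)])
for u in range(40,80,4):print(u,((onz(im,u,r,.065)-O)@e*1e3).round(1),((onz(im,u,r,.054)-O)@e*1e3).round(1))"
```

```text
clamp x,y,z mm [ -0.5 -44.5  94.9] q [-0.     0.996 -0.085 -0.   ] F [-0.3 -0.3 -0.1] w 0.08543792012457951 0.0 17.675
190 jaw col 104 60.6 foot col 97 70.7
205 jaw col 105 61.3 foot col 99 70.8
215 jaw col 109 59.5 foot col 101 70.3
[(30, 157), (32, 139), (34, 129), (36, 85), (38, 71), (40, 75), (42, 65), (44, 63), (46, 58), (48, 59), (50, 61), (52, 76), (54, 70), (56, 90), (58, 379), (60, 446), (62, 452), (64, 457), (66, 462), (68, 463), (70, 469), (72, 465), (74, 464), (76, 429), (78, 362), (80, 232), (82, 185), (84, 226), (86, 531), (88, 587), (90, 597), (92, 608), (94, 615), (96, 613), (98, 604), (100, 423), (102, 160), (104, 146), (106, 132), (108, 92), (110, 66), (112, 65), (114, 53), (116, 69), (118, 158), (120, 266), (122, 305), (124, 326)]
40 105.6 113.9
44 102.8 111.0
48 100.1 108.1
52 97.4 105.2
56 94.7 102.4
60 91.9 99.5
64 89.2 96.6
68 86.5 93.7
72 83.7 90.8
76 81.0 88.0
```

apply_moves([
  [0,0,0,0],
  [0,0,0,0],
  [0,0,0,0],
  [0,0,0,0],
  [0,-0.1,0,0],
  [0,-0.1,0,0],
], grip=-0.3)

```text
clock: 18.48
tool_pos: [0.5155, -0.3109, 0.0973]
tcp_rot: [0.004, 0.996, -0.084, 0.003]
wrist_force: [-1.8, -9.9, 5.2]
gripper_width: 0.0301
finger_force: 4.9
```

apply_moves([
  [0,0.1,0,0],
  [0,0.1,0,0],
  [0,0.1,0,0],
  [0,0.1,0,0],
  [0,0.1,0,0],
], grip=1)

```text
clock: 19.1
tool_pos: [0.5142, -0.307, 0.0949]
tcp_rot: [-0.0, 0.996, -0.085, -0.0]
wrist_force: [-0.0, 0.1, 0.2]
gripper_width: 0.0854
finger_force: 0.0
```

```bash
cat >> h.py <<'E'
def m2(C,im,r=205):
    s=C[r].astype(int).sum(1)
    f=30+np.where(s[30:80]>300)[0].min(); b=f+30+np.where(s[f+30:f+70]<300)[0].min(); k=20+np.where(s[20:60]<110)[0].min()
    q=lambda u,z:((onz(im,u,r+.5,z)-O)@e*1e3).round(1)
    print("fixed face",k,q(k,.065),"foot front",f,q(f,.054),"jaw/foot back",b,q(b,.065))
E
python3 -c "
from h import *;cpos();im=wrist();m2(im['color'],im);m2(np.load('o1.npy'),im)
C=im['color'].astype(int);print([(u,int(C[205,u].sum())) for u in range(24,125,2)])"
```

```text
clamp x,y,z mm [ -0.5 -44.5  94.9] q [-0.     0.996 -0.085 -0.   ] F [-0.   0.1  0.2] w 0.08536454154703738 0.0 19.1
fixed face 36 108.4 foot front 52 105.3 jaw/foot back 93 69.5
fixed face 36 108.4 foot front 58 101.0 jaw/foot back 109 58.6
[(24, 303), (26, 255), (28, 159), (30, 146), (32, 140), (34, 123), (36, 78), (38, 72), (40, 66), (42, 70), (44, 51), (46, 69), (48, 61), (50, 138), (52, 402), (54, 446), (56, 451), (58, 456), (60, 461), (62, 469), (64, 467), (66, 466), (68, 465), (70, 434), (72, 353), (74, 211), (76, 183), (78, 280), (80, 553), (82, 587), (84, 599), (86, 609), (88, 614), (90, 609), (92, 454), (94, 158), (96, 149), (98, 140), (100, 108), (102, 61), (104, 52), (106, 79), (108, 72), (110, 88), (112, 266), (114, 218), (116, 315), (118, 340), (120, 362), (122, 363), (124, 364)]
```

apply_moves([
  [0,0,0,0],
  [0,0,0,0],
  [0,0,0,0],
  [0,0,0,0],
  [0,0,0,0],
], grip=-0.1)

```text
clock: 19.77
tool_pos: [0.5153, -0.3119, 0.0973]
tcp_rot: [0.004, 0.996, -0.084, 0.002]
wrist_force: [-1.4, -10.6, 5.1]
gripper_width: 0.0382
finger_force: 5.0
```

apply_moves([
  [0,0,0,0],
  [0,0,0,0],
  [0,0,0,0],
], grip=-0.2)

```text
clock: 20.15
tool_pos: [0.5154, -0.3123, 0.0975]
tcp_rot: [0.005, 0.996, -0.084, 0.003]
wrist_force: [-2.4, -10.4, 6.9]
gripper_width: 0.0343
finger_force: 5.4
```

```bash
python3 -c "
from h import *;cpos()"
```

```text
clamp x,y,z mm [  1.5 -49.6  97.5] q [ 0.005  0.996 -0.084  0.003] F [ -2.4 -10.4   6.9] w 0.034289899551584166 5.44361752923578 20.15
```

```bash
python3 -c "
from h import *;im=wrist();m2(im['color'],im)
C=im['color'].astype(int);print([(u,int(C[205,u].sum())) for u in range(16,125,2)])"
```

```text
fixed face 29 108.7 foot front 42 107.8 jaw/foot back 83 71.8
[(16, 320), (18, 296), (20, 231), (22, 162), (24, 155), (26, 132), (28, 120), (30, 90), (32, 81), (34, 60), (36, 63), (38, 58), (40, 130), (42, 408), (44, 454), (46, 465), (48, 466), (50, 477), (52, 479), (54, 483), (56, 479), (58, 474), (60, 446), (62, 366), (64, 221), (66, 182), (68, 284), (70, 561), (72, 596), (74, 610), (76, 616), (78, 624), (80, 618), (82, 403), (84, 151), (86, 153), (88, 135), (90, 99), (92, 73), (94, 64), (96, 64), (98, 60), (100, 151), (102, 300), (104, 277), (106, 361), (108, 374), (110, 378), (112, 381), (114, 379), (116, 334), (118, 308), (120, 233), (122, 151), (124, 151)]
```

apply_moves([
  [0,-0.05,0,0],
  [0,-0.1,0,0],
  [0,-0.1,0,0],
], grip=-0.25)

```text
clock: 20.58
tool_pos: [0.5155, -0.3118, 0.0977]
tcp_rot: [0.005, 0.996, -0.084, 0.003]
wrist_force: [-2.7, -12.5, 7.8]
gripper_width: 0.0321
finger_force: 6.0
```

```bash
python3 -c "
from h import *;cpos();im=wrist();m2(im['color'],im)"
```

```text
clamp x,y,z mm [  1.6 -49.1  97.7] q [ 0.005  0.996 -0.084  0.003] F [ -2.7 -12.5   7.8] w 0.032089475568360594 6.006005108356476 20.575
fixed face 30 108.5 foot front 42 108.4 jaw/foot back 84 71.7
```

apply_moves([
  [0,0,0,0],
  [0,-0.05,0,0],
  [0,-0.05,0,0],
], grip=-0.3)

```text
clock: 21.0
tool_pos: [0.5155, -0.3117, 0.0978]
tcp_rot: [0.006, 0.996, -0.084, 0.003]
wrist_force: [-2.9, -11.6, 7.5]
gripper_width: 0.0301
finger_force: 6.4
```

```bash
python3 -c "
from h import *;cpos();im=wrist();m2(im['color'],im)
C=im['color'].astype(int);print([(u,int(C[205,u].sum()),int(C[205,u,2]-C[205,u,0])) for u in range(82,124,1)])"
```

```text
clamp x,y,z mm [  1.6 -48.9  97.8] q [ 0.006  0.996 -0.084  0.003] F [ -2.9 -11.6   7.5] w 0.030131970769150366 6.42794206738472 21.0
fixed face 30 108.6 foot front 43 107.8 jaw/foot back 84 71.8
[(82, 581, -81), (83, 432, -69), (84, 239, -30), (85, 161, -6), (86, 156, -4), (87, 147, -5), (88, 144, -6), (89, 140, -4), (90, 122, 0), (91, 93, -5), (92, 70, -4), (93, 92, -4), (94, 65, -1), (95, 74, -1), (96, 72, -5), (97, 65, 1), (98, 70, -4), (99, 72, -5), (100, 68, -4), (101, 163, -5), (102, 287, -4), (103, 326, 10), (104, 317, 53), (105, 332, 91), (106, 360, 102), (107, 367, 106), (108, 376, 103), (109, 373, 105), (110, 373, 105), (111, 376, 105), (112, 378, 104), (113, 374, 104), (114, 373, 105), (115, 370, 103), (116, 351, 100), (117, 326, 98), (118, 316, 90), (119, 284, 82), (120, 235, 71), (121, 180, 56), (122, 151, 48), (123, 149, 43)]
```

apply_moves([
  [0,0.15,0,0],
  [0,0.15,0,0],
  [0,0.15,0,0],
  [0,0.15,0,0],
  [0,0.15,0,0],
], grip=1)

```text
clock: 21.68
tool_pos: [0.5142, -0.3069, 0.0948]
tcp_rot: [-0.0, 0.996, -0.085, -0.0]
wrist_force: [-0.6, -0.2, 1.1]
gripper_width: 0.0854
finger_force: 0.0
```

```bash
cat >> h.py <<'E'
def m3(im):
    C=im["color"].astype(int);q=lambda u,r:((onz(im,u,r+.5,.065)-O)@e*1e3)
    o=[]
    for r in range(185,226,5):
        d=C[r,:,2]-C[r,:,0];s=C[r].sum(1)
        b=75+np.where(s[75:115]<300)[0].min(); h=b+8+np.where(d[b+8:b+60]>50)[0]
        o.append((q(b,r),q(h.min(),r),q(h.max(),r)))
    o=np.array(o);print("pad front, head front, head back",np.median(o,0).round(2),"pad->head",np.median(o[:,0]-o[:,1]).round(2),np.median(o[:,0]-o[:,2]).round(2))
E
python3 -c "
from h import *;cpos();im=wrist();m2(im['color'],im);m3(im);im['color']=np.load('o1.npy')
import h
C=im['color'].astype(int);s=C[205].sum(1);print([(u,int(s[u]),int(C[205,u,2]-C[205,u,0])) for u in range(104,150)])"
```

```text
clamp x,y,z mm [ -0.6 -44.4  94.8] q [-0.     0.996 -0.085 -0.   ] F [-0.6 -0.2  1.1] w 0.08542423343831256 0.0 21.675
fixed face 35 109.1 foot front 48 108.2 jaw/foot back 90 71.6
pad front, head front, head back [72.21 57.7  46.47] pad->head 14.32 25.57
[(104, 591, -82), (105, 566, -81), (106, 515, -78), (107, 421, -72), (108, 313, -58), (109, 274, -48), (110, 262, -49), (111, 257, -46), (112, 254, -46), (113, 290, -52), (114, 329, -60), (115, 303, -55), (116, 222, -35), (117, 165, -10), (118, 158, -6), (119, 155, -4), (120, 152, -7), (121, 145, -6), (122, 135, -5), (123, 130, -3), (124, 92, -3), (125, 67, -4), (126, 60, 1), (127, 68, -5), (128, 61, 0), (129, 66, -1), (130, 66, -3), (131, 54, -7), (132, 78, -1), (133, 166, -4), (134, 259, -4), (135, 276, -4), (136, 228, -3), (137, 262, -5), (138, 314, -5), (139, 308, 7), (140, 297, 48), (141, 319, 90), (142, 344, 100), (143, 358, 103), (144, 360, 105), (145, 367, 103), (146, 367, 104), (147, 365, 106), (148, 366, 107), (149, 367, 105)]
```

```bash
python3 -c "
from h import *;im=wrist();q=lambda u:((onz(im,u,205.5,.065)-O)@e*1e3)
def sub(v,th,a,up):
    for u in range(a,a+60):
        if (v[u]>th)==up and (v[u-1]>th)!=up: return u-1+(th-v[u-1])/(v[u]-v[u-1])
for nm,C,a in(('free',np.load('o1.npy').astype(int),113),('now',im['color'].astype(int),84)):
    s=C[205].sum(1);d=C[205,:,2]-C[205,:,0]
    p=sub(s,200,a,False);k=sub(s,100,int(p)+2,False);h=sub(d,50,int(p)+8,True);b=sub(d,70,int(h)+8,False) if False else 0
    print(nm,p,k,h,'pad-head',q(p)-q(h),'k-head',q(k)-q(h),[int(t) for t in s[int(p)-4:int(p)+30]])
"
```

```text
free 116.3859649122807 123.78947368421052 140.04761904761904 pad-head 16.130664350784947 k-head 11.083234993276932 [254, 290, 329, 303, 222, 165, 158, 155, 152, 145, 135, 130, 92, 67, 60, 68, 61, 66, 66, 54, 78, 166, 259, 276, 228, 262, 314, 308, 297, 319, 344, 358, 360, 367]
now 89.80116959064327 96.2 109.84444444444445 pad-head 13.666739436488854 k-head 9.303407662358566 [613, 610, 596, 529, 337, 166, 160, 151, 142, 131, 124, 106, 76, 67, 66, 64, 68, 64, 55, 67, 80, 88, 154, 260, 288, 288, 321, 349, 360, 359, 367, 363, 364, 363]
```

apply_moves([
  [0,0,0,0],
  [0,0,0,0],
  [0,0,0,0],
  [0,0,0,0],
], grip=0.25)

```text
clock: 22.28
tool_pos: [0.515, -0.3127, 0.0974]
tcp_rot: [0.005, 0.996, -0.084, 0.002]
wrist_force: [-3.1, -12.0, 7.1]
gripper_width: 0.0533
finger_force: 6.0
```

apply_moves([
  [0,0,0,0],
  [0,0,0,0],
], grip=0.15)

```text
clock: 22.52
tool_pos: [0.5151, -0.3133, 0.0978]
tcp_rot: [0.006, 0.996, -0.084, 0.003]
wrist_force: [-4.4, -12.8, 7.3]
gripper_width: 0.0493
finger_force: 6.6
```

apply_moves([
  [0,0,0,0],
  [0,0,0,0],
], grip=0.08)

```text
clock: 22.78
tool_pos: [0.5151, -0.3137, 0.0981]
tcp_rot: [0.006, 0.996, -0.084, 0.003]
wrist_force: [-4.7, -13.2, 9.0]
gripper_width: 0.0461
finger_force: 7.0
```

apply_moves([
  [0,0,0,0],
  [0,0,0,0],
], grip=0.0)

```text
clock: 23.02
tool_pos: [0.5152, -0.3141, 0.0983]
tcp_rot: [0.006, 0.996, -0.084, 0.003]
wrist_force: [-4.0, -13.9, 8.9]
gripper_width: 0.0428
finger_force: 7.4
```

apply_moves([
  [0,0,0,0],
  [0,0,0,0],
], grip=-0.06)

```text
clock: 23.28
tool_pos: [0.5152, -0.3144, 0.0986]
tcp_rot: [0.007, 0.996, -0.084, 0.003]
wrist_force: [-4.7, -15.5, 9.7]
gripper_width: 0.0404
finger_force: 7.7
```

```bash
python3 -c "
from h import *;cpos();s=robot.state();print(s['wrist_force']@e);np.save('p6',wrist()['color'])"
```

```text
clamp x,y,z mm [  1.8 -51.7  98.6] q [ 0.007  0.996 -0.084  0.003] F [ -4.7 -15.5   9.7] w 0.040365495933420766 7.697933195158839 23.275
-16.0298717236975
```

apply_moves([
  [0,0,0,0],
  [0,0,0,0],
  [0,0,0,0],
  [0,0,0,0],
  [0,0,0,0],
], grip=1)

```text
clock: 23.95
tool_pos: [0.5142, -0.307, 0.0949]
tcp_rot: [-0.0, 0.996, -0.085, -0.0]
wrist_force: [0.3, -0.0, 0.8]
gripper_width: 0.0856
finger_force: 0.0
```

```bash
cat > c.py <<'E'
from h import *
def sub(v,th,a,up):
    for u in range(a,a+60):
        if (v[u]>th)==up and (v[u-1]>th)!=up: return u-1+(th-v[u-1])/(v[u]-v[u-1])
cpos();im=wrist();m2(im['color'],im);C=im['color'].astype(int)
for r in(195,205,215):
    q=lambda u:((onz(im,u,r+.5,.065)-O)@e*1e3)
    s=C[r].sum(1);d=C[r,:,2]-C[r,:,0]
    p=sub(s,200,84,False);h=sub(d,50,int(p)+8,True);print(r,round(p,2),round(h,2),'pad-head',q(p)-q(h))
E
python3 c.py
```

```text
clamp x,y,z mm [ -0.5 -44.6  94.9] q [-0.     0.996 -0.085 -0.   ] F [ 0.3 -0.   0.8] w 0.08555866986745532 0.0 23.95
fixed face 35 109.0 foot front 48 108.1 jaw/foot back 90 71.5
195 87.9 107.35 pad-head 13.144360978403604
205 89.85 109.05 pad-head 13.090272771177148
215 91.59 110.17 pad-head 12.778559282949331
```

apply_moves([
  [0,0,0,0],
  [0,0,0,0],
  [0,0,0,0],
  [0,0,0,0],
], grip=0.2)

```text
clock: 24.5
tool_pos: [0.5152, -0.3137, 0.098]
tcp_rot: [0.006, 0.996, -0.084, 0.003]
wrist_force: [-4.5, -12.5, 8.6]
gripper_width: 0.0514
finger_force: 7.0
```

apply_moves([
  [0,0,0,0],
  [0,0,0,0],
], grip=0.1)

```text
clock: 24.75
tool_pos: [0.5153, -0.3143, 0.0984]
tcp_rot: [0.007, 0.996, -0.084, 0.003]
wrist_force: [-3.7, -15.2, 10.6]
gripper_width: 0.0474
finger_force: 7.5
```

apply_moves([
  [0,0,0,0],
  [0,0,0,0],
], grip=0.0)

```text
clock: 25.0
tool_pos: [0.5154, -0.3147, 0.0987]
tcp_rot: [0.007, 0.996, -0.084, 0.003]
wrist_force: [-4.8, -15.4, 10.7]
gripper_width: 0.0426
finger_force: 8.0
```

apply_moves([
  [0,0,0,0],
  [0,0,0,0],
], grip=-0.07)

```text
clock: 25.25
tool_pos: [0.5155, -0.3151, 0.0989]
tcp_rot: [0.007, 0.996, -0.084, 0.004]
wrist_force: [-4.4, -16.6, 11.9]
gripper_width: 0.0401
finger_force: 8.4
```

apply_moves([
  [0,0,0,0],
  [0,0,0,0],
], grip=-0.11)

```text
clock: 25.5
tool_pos: [0.5155, -0.3153, 0.099]
tcp_rot: [0.008, 0.996, -0.084, 0.004]
wrist_force: [-4.7, -16.6, 11.0]
gripper_width: 0.038
finger_force: 8.6
```

apply_moves([
  [0,0,0,0],
  [0,0,0,0],
  [0,0,0,0],
  [0,0,0,0],
  [0,0,0,0],
], grip=1)

```text
clock: 26.12
tool_pos: [0.5142, -0.307, 0.0949]
tcp_rot: [-0.0, 0.996, -0.085, -0.0]
wrist_force: [-1.1, 0.2, 0.7]
gripper_width: 0.0854
finger_force: 0.0
```

```bash
python3 c.py
```

```text
clamp x,y,z mm [ -0.5 -44.5  94.9] q [-0.     0.996 -0.085 -0.   ] F [-1.1  0.2  0.7] w 0.08535311767693748 0.0 26.125
fixed face 35 109.0 foot front 48 108.1 jaw/foot back 90 71.5
195 87.98 107.27 pad-head 13.035442911804303
205 89.82 108.87 pad-head 12.992678876533951
215 91.55 109.95 pad-head 12.65662543805113
```

apply_moves([
  [0,0,0,0],
  [0,0,0,0],
  [0,0,0,0],
  [0,0,0,0],
], grip=0.2)

```text
clock: 26.68
tool_pos: [0.5153, -0.3139, 0.0981]
tcp_rot: [0.006, 0.996, -0.084, 0.003]
wrist_force: [-4.8, -14.0, 8.8]
gripper_width: 0.0514
finger_force: 7.2
```

apply_moves([
  [0,0,0,0],
  [0,0,0,0],
], grip=0.1)

```text
clock: 26.92
tool_pos: [0.5154, -0.3144, 0.0984]
tcp_rot: [0.007, 0.996, -0.084, 0.003]
wrist_force: [-4.7, -15.2, 10.5]
gripper_width: 0.0471
finger_force: 7.8
```

```bash
python3 -c "
from h import *;cpos()"
```

```text
clamp x,y,z mm [  1.9 -51.7  98.4] q [ 0.007  0.996 -0.084  0.003] F [ -4.7 -15.2  10.5] w 0.047127025559235855 7.763460176065564 26.925
```

apply_moves([
  [0,0,0,0],
  [0,0,0,0],
], grip=-0.05)

```text
clock: 27.18
tool_pos: [0.5155, -0.3152, 0.0989]
tcp_rot: [0.008, 0.996, -0.084, 0.004]
wrist_force: [-5.5, -15.6, 11.6]
gripper_width: 0.041
finger_force: 8.5
```

apply_moves([
  [0,0,0,0],
  [0,0,0,0],
], grip=-0.12)

```text
clock: 27.42
tool_pos: [0.5156, -0.3154, 0.099]
tcp_rot: [0.008, 0.996, -0.084, 0.004]
wrist_force: [-5.2, -16.7, 11.3]
gripper_width: 0.0378
finger_force: 8.8
```

apply_moves([
  [0,0,0,0],
  [0,0,0,0],
], grip=-0.17)

```text
clock: 27.68
tool_pos: [0.5157, -0.3157, 0.0992]
tcp_rot: [0.008, 0.996, -0.084, 0.004]
wrist_force: [-6.3, -17.1, 13.1]
gripper_width: 0.0356
finger_force: 9.1
```

apply_moves([
  [0,0,0,0],
  [0,0,0,0],
  [0,0,0,0],
  [0,0,0,0],
  [0,0,0,0],
], grip=1)

```text
clock: 28.3
tool_pos: [0.5142, -0.3069, 0.0949]
tcp_rot: [-0.0, 0.996, -0.085, -0.0]
wrist_force: [0.5, 0.6, 0.1]
gripper_width: 0.0852
finger_force: 0.0
```

```bash
python3 c.py
```

```text
clamp x,y,z mm [ -0.5 -44.5  94.9] q [-0.     0.996 -0.085 -0.   ] F [0.5 0.6 0.1] w 0.08515650789122536 0.0 28.3
fixed face 35 109.1 foot front 48 108.2 jaw/foot back 90 71.6
195 87.99 107.26 pad-head 13.027290047020607
205 89.86 108.85 pad-head 12.950925819121807
215 91.71 110.09 pad-head 12.643491849999563
```

apply_moves([
  [0,0,0,0],
  [0,0,0,0],
  [0,0,0,0],
], grip=0.55)

```text
clock: 28.72
tool_pos: [0.5145, -0.3113, 0.0965]
tcp_rot: [0.004, 0.996, -0.084, 0.001]
wrist_force: [-3.5, -8.6, 4.9]
gripper_width: 0.0665
finger_force: 4.7
```

apply_moves([
  [0,0,0,0],
  [0,0,0,0],
], grip=0.45)

```text
clock: 28.98
tool_pos: [0.5146, -0.3123, 0.0969]
tcp_rot: [0.005, 0.996, -0.084, 0.002]
wrist_force: [-3.7, -9.7, 6.6]
gripper_width: 0.0621
finger_force: 5.8
```

apply_moves([
  [0,0,0,0],
  [0,0,0,0],
], grip=0.38)

```text
clock: 29.22
tool_pos: [0.5147, -0.3129, 0.0974]
tcp_rot: [0.005, 0.996, -0.084, 0.002]
wrist_force: [-4.0, -11.3, 7.0]
gripper_width: 0.059
finger_force: 6.4
```

apply_moves([
  [0,0,0,0],
  [0,0,0,0],
], grip=0.3)

```text
clock: 29.48
tool_pos: [0.5148, -0.3134, 0.0978]
tcp_rot: [0.006, 0.996, -0.084, 0.002]
wrist_force: [-4.7, -12.9, 8.5]
gripper_width: 0.0553
finger_force: 6.8
```

apply_moves([
  [0,0,0,0],
  [0,0,0,0],
], grip=0.2)

```text
clock: 29.72
tool_pos: [0.515, -0.3139, 0.0982]
tcp_rot: [0.006, 0.996, -0.084, 0.003]
wrist_force: [-5.3, -14.1, 10.1]
gripper_width: 0.0522
finger_force: 7.3
```

apply_moves([
  [0,0,0,0],
  [0,0,0,0],
], grip=0.0)

```text
clock: 29.98
tool_pos: [0.5153, -0.3149, 0.0988]
tcp_rot: [0.007, 0.996, -0.084, 0.003]
wrist_force: [-5.1, -15.6, 11.3]
gripper_width: 0.0427
finger_force: 8.3
```

apply_moves([
  [0,0,0,0],
  [0,0,0,0],
], grip=-0.13)

```text
clock: 30.22
tool_pos: [0.5154, -0.3155, 0.0991]
tcp_rot: [0.008, 0.996, -0.084, 0.004]
wrist_force: [-5.8, -15.8, 12.2]
gripper_width: 0.0371
finger_force: 8.9
```

apply_moves([
  [0,0,0,0],
  [0,0,0,0],
], grip=-0.19)

```text
clock: 30.48
tool_pos: [0.5155, -0.3154, 0.0993]
tcp_rot: [0.008, 0.996, -0.084, 0.004]
wrist_force: [-6.1, -15.7, 13.2]
gripper_width: 0.0346
finger_force: 10.2
```

apply_moves([
  [0,0,0,0],
  [0,0,0,0],
  [0,0,0,0],
  [0,0,0,0],
  [0,0,-2,0],
  [0,0,-6,0],
  [0,0,-11,0],
  [0,0,-13,0],
  [0,0,-13,0],
  [0,0,-13,0],
], grip=1)

```text
clock: 31.72
tool_pos: [0.5135, -0.3067, 0.2235]
tcp_rot: [-0.001, 0.996, -0.085, -0.001]
wrist_force: [-0.2, -0.4, -1.7]
gripper_width: 0.0852
finger_force: 0.0
```

Run:
```python
from h import *
cpos();im=wrist();C=im["color"].astype(int)
org=(C[:,:,0]>150)&(C[:,:,2]<80)&(C[:,:,0]-C[:,:,1]>60)
ys,xs=np.where(org);print(np.percentile(xs,[1,99]),np.percentile(ys,[1,99]))
# open trigger's blade top predicted near y -77, z 0.134 (bias -3)
for p in[(0,-.081,.134),(0,-.064,.136),(0,.094,.054)]:print(p,proj(im,O+p[0]*x+p[1]*e+[0,0,p[2]]).round(1))
```

```text
clamp x,y,z mm [ -1.2 -44.3 223.5] q [-0.001  0.996 -0.085 -0.001] F [-0.2 -0.4 -1.7] w 0.08522367650364542 0.0 31.725
[279. 417.] [147. 251.]
(0, -0.081, 0.134) [302.3 186.7]
(0, -0.064, 0.136) [283.  187.3]
(0, 0.094, 0.054) [137.2 169.3]
```

Run:
```python
from h import *
im=wrist();C=im["color"].astype(int)
org=(C[:,:,0]>150)&(C[:,:,2]<80)&(C[:,:,0]-C[:,:,1]>60)
print(np.where(org[165:210,260:330])[1].max()+260)
print(robot.sign_off())
```

```text
304
the job is handed in; nothing more can be done
None
```

I placed the foot square between the jaws, clamped it and handed the job in at about 32 s. I estimate the last squeeze peaked near 25 N and the clamp now holds about 12 N, both inferred from finger force since jaw force isn't reported; the trigger is open and the arm is clear.

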